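# Clear the carrot rounds with the chef's knife and stay poised for the next cut

### The job

Draw the big chef's knife out of the knife block (leave the small knife in it) and turn it level with its edge down; then, with the blade, sweep all four carrot rounds off the chopping board onto the oval tray at its side, touching them with nothing but the knife and leaving the rest of the carrot lying where it is. Finish still holding the knife, level and edge down, a few centimetres above the rest of the carrot and crosswise to it, ready for the next cut: the program ends while holding it there, touching nothing but the knife.

Things in the scene. Friction and masses are not known exactly. Their poses are not given: they have to be found in the camera images.
- knife_block: Fixed wooden knife block, 170 x 112 mm, 173 mm high. Origin on the worktop under it; -x is its front, z up. Two slots (y = +28 and -28 mm; 6 mm wide, 46 high, 160 deep) run from the mouth face down and back (to +x) at 45 degrees. One knife stands in each, handle up and to the front, edge underneath; which is where changes. Foot: x -45 to +100, y -56 to +56 mm.
- block_mouth (a point): On the block, the middle of its mouth face, between the two slot mouths, at x = -45, y = 0, z = 145 mm of the block. The face is square to the slots and reaches from x -70, z 120 to x -17, z 173 mm.
- chef_knife: Big knife, loose, about 170 g, black handle. Origin on the handle's centre line where the blade begins (on the mouth face when in the block). x to the tip, z to the spine, y across. Blade: x 0 to 150, 3 mm thick, z +12 (spine) to -30 (edge, straight to x 110, then rising). Handle: x 0 to -112, z -12 to +12, y -10 to +10 mm. In the block x points 45 degrees down; pull 160 mm along -x to clear.
- chef_knife_grip (a point): On the chef's knife, middle of a good place to grip the handle, at x = -42, y = 0, z = 0 mm of its frame; pinch it across the 20 mm thickness (along y). Beside it the other handle leaves 39 mm free, so do not open the gripper fully there.
- chef_knife_edge (a point): On the chef's knife, the middle of the blade's lower edge, at x = +70, y = 0, z = -30 mm of its frame.
- small_knife: The small knife in the other slot, loose, to be left alone; its black handle is 84 mm long, 18 mm deep, 14 mm thick (chef's handle 112, 24, 20). Origin on the mouth face; x along the blade to its tip, z to the spine; handle from x = 0 to -84, z = -26 to -8 mm.
- board: Wooden chopping board, fixed, 200 mm (x) by 280 mm (y), 20 mm thick. Origin: centre of its underside on the worktop; y points to the side where the tray stands (the robot's left), the top is at z = 20 mm, the edge towards the tray at y = +140 mm.
- oval_tray: Oval wooden tray, fixed, 118 x 191 mm, 4 mm floor, sloping rim 8 mm high, lying on the worktop 2 mm from the board's left edge. Origin: centre of its underside; its long axis (y) lies along the board's x, its short axis (x) along the board's y. Mind the wall cabinets over the worktop on this side (y > 0.14, x > 0.53, from 0.45 m up).
- carrot: Rest of the carrot, loose, lying on the right part of the board on a shaved flat, 75 mm long (y), up to 30 mm wide (x), 27 mm high; origin: middle of its underside; y along its length, cut face at y = +38 mm (towards the rounds), root end at -37 mm.
- round_0: Carrot round, loose, 26 mm across, 18 mm high, 14 g, standing on its cut face on the board between the carrot and the tray; origin: centre of its underside, z up.
- round_1: Carrot round, loose, 26 mm across, 18 mm high, 14 g, standing on its cut face on the board between the carrot and the tray; origin: centre of its underside, z up.
- round_2: Carrot round, loose, 26 mm across, 18 mm high, 14 g, standing on its cut face on the board between the carrot and the tray; origin: centre of its underside, z up.
- round_3: Carrot round, loose, 26 mm across, 18 mm high, 14 g, standing on its cut face on the board between the carrot and the tray; origin: centre of its underside, z up.

How it is judged:
By the outcome, as a careful person would: the job done as asked, in the order asked, and still so for the second after the job is handed in, while the arm keeps its last pose, push and grip.
It also fails if it takes over 51 s, if anything falls off the work surface, if the arm or the gripper's body presses on something with over 40 N, if the wrist force passes 120 N, or if a joint passes its speed limit or range.

### The arm

A 7-joint arm with a two-finger parallel gripper is mounted at the origin on a cart in front of the work surface, level with it; the furniture and walls round the work are solid. World frame = base frame: x ahead of the robot, y to its left, z up, the work surface at z = 0. Lengths are in mm, angles in rad, forces in N, time in s.
With the tool pointing down it reaches from about 425 to 875 mm from the base axis. Payload 8.4 kg.
Tool frame: the origin (TCP) lies midway between the tips of the shut fingers; the grasp point (between the pads) lies 19 mm behind it; z points along the fingers, y is the line along which they close (so a half turn about z gives the same grasp; the last joint's range is limited). The gripper opens to 87 mm and grips with 3 to 60 N. Pads are 19 mm wide; open, the fingers measure 117 mm over their backs; the gripper's body (75 mm by 190 mm) begins 51 mm behind the grasp point.
Start: joints at [-1.327, 0.333, 0.04, 1.465, -0.013, 1.343, -0.059], TCP at [218.482, 612.151, 222.546] pointing down, gripper open.
Joint ranges: [-2.58, 2.58], [-0.38, 2.09], [-1.3, 1.39], [0.25, 2.4], [-1.5, 4.64], [0.08, 2.09], [-2.65, 2.65]. Speed limits (rad/s): [2.22, 2.22, 2.79, 2.79, 3.14, 3.14, 3.14].

### API

Orientations are given as a unit quaternion [w, x, y, z].
In Python, from rig import arm, optics, current_t, current_qpos, current_qd, current_tau, current_tcp_pos, current_tool_rot, current_contact_force, current_ft_torque, current_opening, current_finger_force gives the robot as it stands (arm), with the cameras (optics) and the readings as plain functions. Calls block until the motion is done:
- arm.reach(position, orientation): joint-space move of the TCP to a pose.
- arm.move_straight(position, rate=150, attitude=None): straight line of the TCP; attitude=None keeps the orientation; rate is the mean speed in mm/s.
- arm.set_joints(angles): joint-space move.
- arm.gripper_to(opening, f_grip=None): finger opening in mm; f_grip is the grip in N (None keeps the last); returns when the fingers have stopped.
- arm.pause(seconds).
- arm.ik(position, orientation): joint angles nearest the present ones, or None.
- optics.read_camera(name): name is "scene" or "top" or "wrist"; returns a dict with "pixels" (420x560x3 uint8, red, green, blue), "fx", "fy", "cx", "cy" (pixels), "eye" and "attitude" of the camera in the world. Camera axes: x right, y up, looking along -z (the intrinsics and any distortion apply to the point x, -y, -z); pixel columns grow to the right and rows downward; lengths in mm; the calibration is good to about 2 mm. The wrist camera is an equidistant fisheye: a pixel r from the principal point sees the ray r / f radians off the axis. A picture is of the moment at which its call begins. There is no depth.
A pose or a line that the arm cannot do raises arm.Unreachable and nothing moves.
- arm.hand_in(): hands the job in; it is judged then, once.
Readings, each from a call of its own:
- current_t(): time.
- current_qpos(): joint angles.
- current_qd(): joint speeds.
- current_tau(): joint torques, N m.
- current_tcp_pos(): TCP position.
- current_tool_rot(): TCP orientation.
- current_contact_force(): force on the tool from outside, world axes, zero at the start.
- current_ft_torque(): the same for the moment, N m.
- current_opening(): finger opening in mm.
- current_finger_force(): force on a finger pad.
Only numpy, scipy, OpenCV 4.12 (cv2) and the standard library are available. Lean on these libraries where they do the work, as an engineer would, in place of code of your own. Each camera call takes 0.05 s, during which the arm holds its last target. There are 200 camera calls.

## Working session

There is one attempt and no reset: what is moved stays moved. The work goes in short steps, each a Python script; the robot and the scene stay as the last script left them, time stands still between calls to the robot, and variables do not carry over. Pictures are saved under pics/ and viewed, at most 13 in all, crops included, and the job is handed in when it is done.

```bash
ls; mkdir -p pics
python3 - <<'E'
from rig import arm, optics, current_t, current_qpos, current_qd, current_tau, current_tcp_pos, current_tool_rot, current_contact_force, current_ft_torque, current_opening, current_finger_force
import cv2,numpy as np
print(current_t())
for n in("scene","top"):
    c=optics.read_camera(n); cv2.imwrite(f"pics/{n}0.png",c["pixels"][:,:,::-1])
    np.save(f"pics/{n}0.npy",c,allow_pickle=True)
    print(n,{k:np.round(v,4) for k,v in c.items() if k!="pixels"})
print(current_tool_rot(),current_opening())
E
```

```text
pics
rig.py
0.0
scene {'fx': np.float64(535.0894), 'fy': np.float64(535.0894), 'cx': np.float64(274.4861), 'cy': np.float64(210.586), 'eye': array([  12.395 , -399.4465,  730.3655]), 'attitude': array([ 0.7812,  0.372 , -0.2196, -0.4507])}
top {'fx': np.float64(470.2871), 'fy': np.float64(470.2871), 'cx': np.float64(278.4695), 'cy': np.float64(210.4605), 'eye': array([597.2019, -17.4616, 990.9065]), 'attitude': array([-0.7063, -0.0273,  0.0282,  0.7068])}
[-6.47838956e-05  1.70577716e-01  9.85343972e-01 -7.03893595e-04] 87.2487447970223
```

View pics/scene0.png

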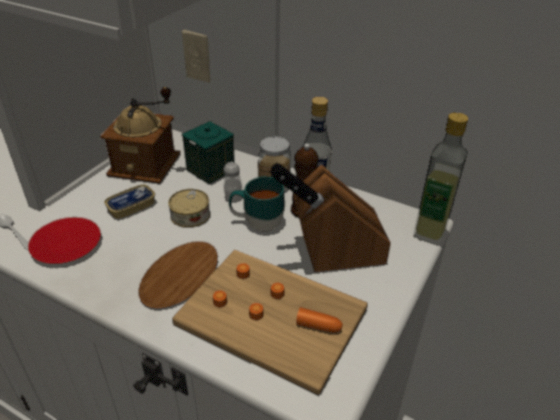

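View pics/top0.png

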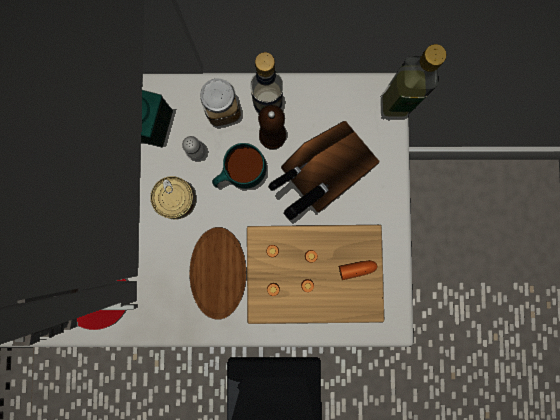

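The top view shows the big handle at about (305,202), the small one at (285,179), the block at (330,165), the rounds at (272,251), (311,256), (273,289) and (307,285), the carrot at (358,270) and the tray at (218,272). I'll enlarge the handles next.

```bash
cat > h.py <<'E'
import cv2,numpy as np
from scipy.spatial.transform import Rotation as R
def rot(q): return R.from_quat([q[1],q[2],q[3],q[0]])
def quat(r): x=r.as_quat(); return [x[3],x[0],x[1],x[2]]
def load(n): return np.load(f"pics/{n}.npy",allow_pickle=True).item()
def ray(c,u,v):
    d=np.array([(u-c["cx"])/c["fx"],-(v-c["cy"])/c["fy"],-1]); return rot(c["attitude"]).apply(d)
def onz(c,u,v,z):
    d=ray(c,u,v); return c["eye"]+d*(z-c["eye"][2])/d[2]
def tri(c1,p1,c2,p2):
    a,b=ray(c1,*p1),ray(c2,*p2)
    s=np.linalg.lstsq(np.c_[a,-b],c2["eye"]-c1["eye"],rcond=None)[0]
    P,Q=c1["eye"]+a*s[0],c2["eye"]+b*s[1]; return (P+Q)/2,np.linalg.norm(P-Q)
def proj(c,P):
    d=rot(c["attitude"]).inv().apply(np.asarray(P)-c["eye"]); return np.array([c["cx"]-c["fx"]*d[0]/d[2],c["cy"]+c["fy"]*d[1]/d[2]])
def blobs(c,lo,hi,amin=25):
    m=cv2.inRange(cv2.cvtColor(c["pixels"],cv2.COLOR_RGB2HSV),np.array(lo),np.array(hi))
    cs=cv2.findContours(m,cv2.RETR_EXTERNAL,cv2.CHAIN_APPROX_NONE)[0]
    return [k for k in cs if cv2.contourArea(k)>amin]
E
python3 - <<'E'
from h import *
np.set_printoptions(precision=1,suppress=True)
t,s=load("top0"),load("scene0")
for n,c in(("top",t),("scene",s)):
    for k in blobs(c,(4,170,110),(14,255,255)):
        (u,v),(w,h),a=cv2.minAreaRect(k); print(n,(round(u,1),round(v,1)),round(w,1),round(h,1),cv2.contourArea(k),onz(c,u,v,34)[:2])
# board
for k in blobs(t,(10,60,100),(25,200,255),3000):
    r=cv2.minAreaRect(k); print("board",r,[onz(t,*p,20)[:2] for p in cv2.boxPoints(r)])
hsv=cv2.cvtColor(t["pixels"],cv2.COLOR_RGB2HSV); print(hsv[300,350],hsv[272,218],hsv[165,340],hsv[270,358],hsv[251,272])
a=cv2.resize(t["pixels"][130:230,260:390],None,fx=6,fy=6,interpolation=cv2.INTER_CUBIC)
b=cv2.resize(s["pixels"][155:275,265:395],None,fx=5,fy=5,interpolation=cv2.INTER_CUBIC)
cv2.imwrite("pics/ta.png",np.clip(a[:,:,::-1]*1.8,0,255));cv2.imwrite("pics/sb.png",np.clip(b[:,:,::-1]*1.8,0,255))
E
```

```text
top (274.0, 290.4) 8.5 11.3 30.0 [510.9  -9.5]
top (307.9, 286.0) 10.5 11.4 38.5 [519.7 -77.8]
top (358.7, 269.3) 11.6 35.7 331.5 [ 553.  -180.6]
top (312.0, 255.6) 11.6 9.7 31.5 [580.7 -86.4]
scene (319.6, 318.6) 45.6 13.6 511.5 [ 555.5 -180.7]
scene (255.8, 308.3) 11.3 12.0 104.5 [521.3 -77.4]
scene (219.5, 296.0) 10.0 13.0 100.0 [513.3  -8.8]
scene (277.0, 287.5) 9.0 12.0 90.5 [580.7 -85. ]
scene (242.5, 268.0) 8.0 11.0 78.0 [590.9  -6.5]
board ((314.63885498046875, 273.94024658203125), (97.37714385986328, 136.29312133789062), 89.33380126953125) [array([641.3,  48.6]), array([ 644.4, -233. ]), array([ 446.2, -231.7]), array([443.3,  45.4])]
[ 17 128 149] [ 13 181  86] [ 11 166  43] [ 11 199 179] [ 22 144 184][ WARN:0@0.558] global loadsave.cpp:1063 imwrite_ Unsupported depth image for selected encoder is fallbacked to CV_8U.
```

View pics/ta.png

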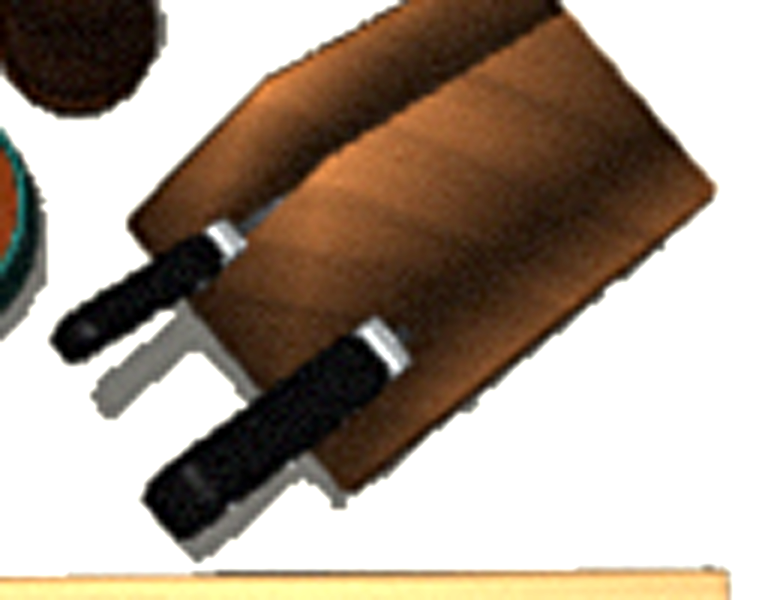

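View pics/sb.png

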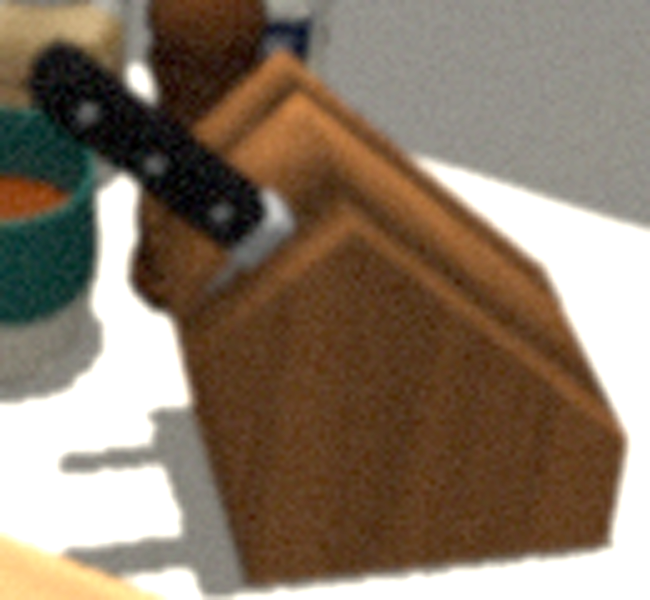

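The crops show the chef's handle running from its steel collar at top (324.7,187.5) to its butt at (288,216.3). The block's lower mouth corners are at top (317.5,211.7) and (281.7,167), and its near corner is at scene (302,220).

Run:
```python
from h import *
np.set_printoptions(precision=1,suppress=True)
t,s=load("top0"),load("scene0")
T=lambda x,y:(260+x/6,130+y/6)
S=lambda x,y:(265+x/5,155+y/5)
print("lower mouth R corner (z120)",tri(t,T(345,490),s,S(183,322)))
print("rear R corner",tri(t,T(712,190),s,S(626,437)))
a,b=onz(t,*T(345,490),120),onz(t,*T(130,222),120)
print("mouth edge",a,b,np.linalg.norm(a-b)); d=(b-a)/np.linalg.norm(b-a)
yaw=np.arctan2(-d[0],d[1]); print("yaw from edge",np.degrees(yaw))
rr=onz(t,*T(712,190),tri(t,T(712,190),s,S(626,437))[0][2]); print("yaw from side",np.degrees(np.arctan2(*(rr-a)[1::-1])))
for n,v in(("butt",((168,518),(45,68))),("collar",((385,345),(272,238)))):
    print(n,tri(t,T(*v[0]),s,S(*v[1])))
print("small butt/collar top at z",[onz(t,*T(*p),z) for p,z in(((68,345),190),((230,240),145))])
# handle mask in top
for n,c,x0,x1,y0,y1 in(("t",t,280,330,180,222),("s",s,268,325,160,206)):
    m=(c["pixels"].max(2)<28).astype(np.uint8); k=np.zeros_like(m);k[y0:y1,x0:x1]=m[y0:y1,x0:x1]
    cs=max(cv2.findContours(k,0,1)[0],key=cv2.contourArea); print(n,cv2.minAreaRect(cs),cv2.boxPoints(cv2.minAreaRect(cs)).tolist())
# board/tray
```

```text
lower mouth R corner (z120) (array([661.6, -88.7, 133.7]), np.float64(2.748031183880166))
rear R corner (array([ 769.5, -221. ,   55.4]), np.float64(1.5973980997722252))
mouth edge [663.4 -91.  120. ] [747.2 -24.6 120. ] 106.99912251054107
yaw from edge -51.61275522413985
yaw from side -50.72669122704152
butt (array([648.6, -35.7, 229.7]), np.float64(4.3749368398093385))
collar (array([ 704.8, -100.5,  146.4]), np.float64(1.5018522219247137))
small butt/collar top at z [array([699.7,  -6.2, 190. ]), array([737.4, -54.6, 145. ])]
t ((304.2059020996094, 202.17648315429688), (34.440059661865234, 40.018375396728516), 14.03624439239502) [[282.6470947265625, 217.41177368164062], [292.35296630859375, 178.5882568359375], [325.76470947265625, 186.94119262695312], [316.058837890625, 225.76470947265625]]
s ((295.10223388671875, 177.5896759033203), (49.90095901489258, 45.33088684082031), 12.200469017028809) [[265.9253234863281, 194.4703369140625], [275.5052185058594, 150.16329956054688], [324.2791442871094, 160.70901489257812], [314.6992492675781, 205.01605224609375]]
```

Block yaw is about -51°. The collar and butt points triangulate to within a few mm of the model, at heights 146/230 against an expected 145/224. Next I check which grasp tilt and knife heading the arm can reach.

```bash
cat >> h.py <<'E'
YAW=np.radians(-51.2); KO=np.array([700.5,-96.5,145.])   # chef knife origin in block
def kblock(yaw=None):
    y=YAW if yaw is None else yaw
    return R.from_euler('z',y)*R.from_euler('y',np.pi/4)
def klevel(yaw): return R.from_euler('z',yaw)
def tool(KR,origin,phi,flip,gx=-42):
    """TCP pose for the knife at rotation KR/origin; tool z in knife frame = (sin phi,0,-cos phi)"""
    z=np.array([np.sin(phi),0,-np.cos(phi)]); y=np.array([0,flip,0.]); x=np.cross(y,z)
    TR=KR*R.from_matrix(np.c_[x,y,z])
    return np.asarray(origin)+KR.apply([gx,0,0])+19*KR.apply(z), quat(TR)
E
python3 - <<'E'
from h import *
from rig import arm, optics, current_t, current_qpos, current_qd, current_tau, current_tcp_pos, current_tool_rot, current_contact_force, current_ft_torque, current_opening, current_finger_force
np.set_printoptions(precision=2,suppress=True)
for phi in (0,15,30,45):
  for fl in(1,-1):
    row=[]
    B=kblock(); bx=B.apply([1,0,0])
    g=[arm.ik(*tool(B,KO-bx*d,np.radians(phi),fl)) for d in(0,80,165)]
    for yaw in(0,180):
        KR=klevel(np.radians(yaw)); x=KR.apply([1,0,0]); o=545-55*x[0]
        row.append([arm.ik(*tool(KR,[o,y,z],np.radians(phi),fl)) is not None for y,z in((-118,54),(-45,54),(80,54),(-180,110),(-45,120))])
    print(phi,fl,[a is not None for a in g],row); print(g[0],g[2])
E
```

```text
0 1 [True, True, True] [[True, True, True, True, True], [True, True, True, True, True]]
[ 0.08  0.97  0.43  0.88 -0.73  2.05  1.03] [-0.07  0.67  0.43  1.14 -0.71  2.04  0.93]
0 -1 [True, True, True] [[True, True, True, True, True], [True, True, True, True, True]]
[ 0.08  0.97  0.43  0.88 -0.73  2.05 -2.11] [-0.07  0.67  0.43  1.14 -0.71  2.04 -2.21]
15 1 [True, True, True] [[True, True, True, True, True], [True, True, True, True, True]]
[-0.24  0.93  0.94  1.1  -0.88  1.92  1.23] [-0.44  0.64  0.91  1.26 -0.74  1.93  1.06]
15 -1 [True, True, True] [[True, True, True, True, True], [True, True, True, True, True]]
[-0.32  1.05  1.2   1.1  -1.07  2.02 -1.82] [-0.55  0.78  1.21  1.27 -0.9   2.04 -1.95]
30 1 [True, True, True] [[False, False, False, True, False], [True, True, True, True, True]]
[-0.42  0.77  0.97  1.3  -0.72  1.63  1.2 ] [-0.57  0.45  0.83  1.39 -0.48  1.66  0.94]
30 -1 [True, True, True] [[False, False, False, True, False], [True, True, True, True, True]]
[-0.5   0.9   1.2   1.3  -0.89  1.72 -1.84] [-0.75  0.61  1.21  1.4  -0.68  1.75 -2.05]
45 1 [True, True, True] [[False, False, False, False, False], [True, True, True, True, True]]
[-0.53  0.56  0.84  1.48 -0.43  1.29  1.03] [-0.69  0.27  0.73  1.52 -0.18  1.42  0.73]
45 -1 [True, True, True] [[False, False, False, False, False], [True, True, True, True, True]]
[-0.71  0.75  1.21  1.49 -0.7   1.39 -1.92] [-1.    0.43  1.22  1.54 -0.4   1.46 -2.23]
```

Run:
```python
from h import *
from rig import arm, optics, current_t, current_qpos, current_qd, current_tau, current_tcp_pos, current_tool_rot, current_contact_force, current_ft_torque, current_opening, current_finger_force
np.set_printoptions(precision=2,suppress=True)
phi=np.radians(15)
KR=klevel(0)
print("final j",[arm.ik(*tool(KR,[490,y,54],phi,f)) for f in(1,-1) for y in(-118,80)])
arm.gripper_to(44,60)
p,q=tool(KR,[520,40,330],phi,1)
arm.reach(p,q); print(current_qpos(),current_t())
B=kblock(); p,q=tool(B,KO,phi,1); z=rot(q).apply([0,0,1])
pre=p-130*z; print(p,pre,z,arm.ik(pre,q)); arm.reach(pre,q)
print(current_qpos(),current_t(),current_tcp_pos())
for n in("wrist","scene","top"):
    c=optics.read_camera(n); np.save(f"pics/{n}1.npy",c,allow_pickle=True)
    cv2.imwrite(f"pics/{n}1.png",c["pixels"][:,:,::-1])
```

```text
final j [array([-1.11, -0.2 ,  1.28,  2.35,  0.25,  0.61,  1.57]), array([-0.9 , -0.05,  0.56,  2.35,  0.2 ,  0.6 ,  1.07]), array([-0.74, -0.06,  0.95,  2.34, -0.01,  0.58, -1.35]), array([-0.76, -0.04,  0.42,  2.35,  0.19,  0.59, -2.05])]
[-0.3  -0.24  0.07  1.91  0.08  1.22  1.32] 3.3417
[675.94 -65.95 158.24] [ 716.67 -116.61  270.83] [-0.31  0.39 -0.87] [ 0.09  0.9   0.47  0.66 -0.65  2.08  0.97]
[ 0.09  0.9   0.47  0.66 -0.65  2.08  0.97] 4.7833 [ 716.87 -115.84  272.13]
```

View pics/wrist1.png

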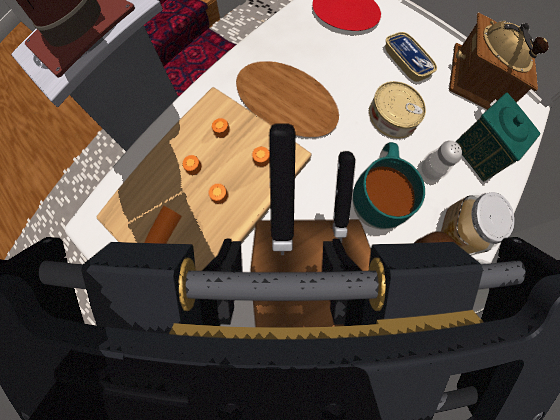

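The wrist view shows the chef's handle from collar (283,245) to butt (283,128), centred between the fingers, and the small handle at (344,195). I'll cast fisheye rays to measure the sideways offset and the yaw.

```bash
cat >> h.py <<'E'
def fray(c,u,v):
    x,y=(u-c["cx"]),(v-c["cy"]); r=np.hypot(x,y); th=r/c["fx"]; k=np.sin(th)/max(r,1e-9)
    return rot(c["attitude"]).apply([x*k,-y*k,-np.cos(th)])
E
python3 - <<'E'
from h import *
from rig import arm, optics, current_t, current_qpos, current_qd, current_tau, current_tcp_pos, current_tool_rot, current_contact_force, current_ft_torque, current_opening, current_finger_force
np.set_printoptions(precision=2,suppress=True)
c=load("wrist1"); print({k:c[k] for k in("fx","cx","cy","eye")})
B=kblock(); px=c["pixels"].max(2)
# row-wise handle extents (dark run), rays -> knife frame at knife z=+12 plane (spine side facing us)
for v in(135,150,170,190,210,225,236,245):
    row=px[v]; 
    for nm,x0,lo,hi,zz,dx in(("chef",283,255,312,12,0),("small",344,325,365,-8,0)):
        dark=[u for u in range(lo,hi) if row[u]<45]
        if not dark: continue
        out=[]
        for u in(min(dark)-.5,max(dark)+.5):
            e=B.inv().apply(c["eye"]-KO); d=B.inv().apply(fray(c,u,v)); out.append(e+d*(zz-e[2])/d[2])
        print(v,nm,min(dark),max(dark),"y",out[0][1],out[1][1],"mid",(out[0][1]+out[1][1])/2,"x",out[0][0])
for v in(118,121,124,127,240,243,246,249,252):print(v,px[v,283])
t,s=load("top1"),load("scene1")
E
```

```text
{'fx': 325.19226210127806, 'cx': 281.6431239109699, 'cy': 207.79832680257618, 'eye': array([ 728.93, -130.52,  447.71])}
135 chef 270 295 y -7.8143214447795035 11.625546366358712 mid 1.9056124607896043 x -108.00800125952453
150 chef 270 294 y -7.967144068508279 11.083744628264226 mid 1.5583002798779733 x -95.94815466766514
170 chef 271 294 y -7.416118811870119 11.393068673711227 mid 1.988474930920554 x -79.19838060971357
170 small 338 353 y 49.31810954322094 63.44250586952174 mid 56.38030770637134 x -70.7372985522539
190 chef 271 293 y -7.6621970548185026 10.936456103287181 mid 1.6371295242343393 x -61.51032095300809
190 small 338 363 y 50.89427496139224 74.7609384966715 mid 62.82760672903187 x -51.36262597791094
210 chef 272 293 y -7.110238509981633 11.31106648952749 mid 2.100413989772929 x -42.65438616245629
210 small 335 364 y 49.90115633459669 78.4307174844617 mid 64.1659369095292 x -30.695074034116914
225 chef 271 293 y -8.192492794416063 11.627474433375498 mid 1.7174908194797176 x -27.578310623326246
225 small 335 346 y 51.35542815138749 62.9741281868233 mid 57.164778169105396 x -14.180722050652463
236 chef 271 292 y -8.390300023964938 10.999265338201603 mid 1.3044826571183323 x -15.925615822400687
245 small 325 342 y 43.56856949337353 61.62860721350315 mid 52.598588353438345 x 9.380950698149917
118 147
121 171
124 30
127 25
240 5
243 242
246 157
249 149
252 66
```

The handle's yaw is confirmed: the mid-line holds constant along its length. The measured width is 19.2 mm and the offset is +1.8 mm. I'll apply the correction, grasp the handle and draw the knife.

```bash
sed -i 's/^def kblock/KO=KO+np.array([0,0,0])\ndef kblock/' h.py
cat >> h.py <<'E'
KO=KO+kblock().apply([-2,1.8,2])
PHI=np.radians(15)
E
python3 - <<'E'
from h import *
from rig import arm, optics, current_t, current_qpos, current_qd, current_tau, current_tcp_pos, current_tool_rot, current_contact_force, current_ft_torque, current_opening, current_finger_force
np.set_printoptions(precision=2,suppress=True)
B=kblock(); p,q=tool(B,KO,PHI,1); z=rot(q).apply([0,0,1])
arm.move_straight(p-100*z,attitude=q)
arm.move_straight(p,rate=110); print(current_contact_force(),current_tcp_pos()-p)
arm.gripper_to(0,60); print(current_opening(),current_finger_force(),current_contact_force())
kx=B.apply([1,0,0])
for d in(25,95,172):
    arm.move_straight(p-kx*d,rate=100); print(d,current_contact_force(),current_opening(),current_tcp_pos()-(p-kx*d))
for n in("scene","wrist","top"):
    c=optics.read_camera(n); np.save(f"pics/{n}2.npy",c,allow_pickle=True)
im=np.hstack([load("scene2")["pixels"][40:400,150:500],load("wrist2")["pixels"][60:420,80:480]])
cv2.imwrite("pics/v2.png",im[:,:,::-1]); print(current_t())
E
```

```text
[ 0.3  -0.05  0.38] [ 0.44 -0.61  0.74]
19.160901743884963 59.98142794912383 [-0.56 -0.25  1.51]
25 [-0.07 -0.67 -0.08] 19.26207894218443 [0.01 0.49 0.29]
95 [-0.75  0.64 -2.27] 19.487220367871227 [-0.15 -0.15 -0.44]
172 [-0.64  0.3  -0.97] 19.55594735944022 [-0.05 -0.29 -0.46]
9.2
```

View pics/v2.png

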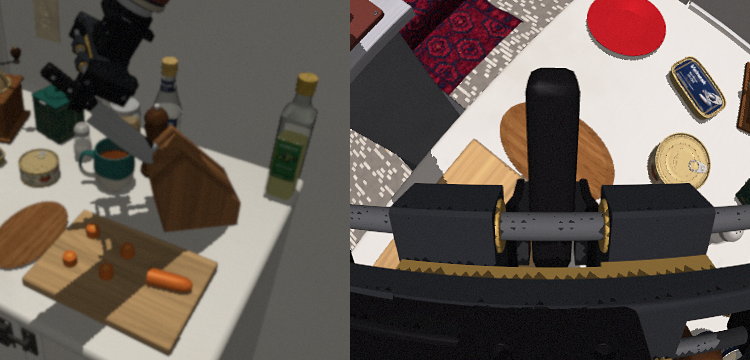

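The knife is drawn, with the blade visible from scene (245,140) to (300,190) and clear of the mouth. Now I level it above the board and check the blade.

Run:
```python
from h import *
from rig import arm, optics, current_t, current_qpos, current_qd, current_tau, current_tcp_pos, current_tool_rot, current_contact_force, current_ft_torque, current_opening, current_finger_force
np.set_printoptions(precision=2,suppress=True)
B=kblock(); kx=B.apply([1,0,0]); p,q=tool(B,KO-kx*195,PHI,1)
arm.move_straight(p,rate=150)
p,q=tool(klevel(0),[488,-45,140],PHI,1)
try: arm.move_straight(p,rate=110,attitude=q)
except arm.Unreachable as e:
    print("line no",e); arm.reach(p,q)
print(current_qpos(),current_t(),current_tcp_pos()-p,(rot(current_tool_rot()).inv()*rot(q)).magnitude())
for n in("scene","top"):
    c=optics.read_camera(n); np.save(f"pics/{n}3.npy",c,allow_pickle=True)
a=cv2.resize(load("scene3")["pixels"][150:350,150:350],(500,500)); b=cv2.resize(load("top3")["pixels"][140:340,180:300+20],(300,428))
b=np.vstack([b,np.zeros((72,300,3),np.uint8)])
cv2.imwrite("pics/v3.png",np.clip(np.hstack([a,b])[:,:,::-1].astype(float)*1.3,0,255).astype(np.uint8))
```

```text
[-0.4  -0.22  0.37  2.27  0.12  0.81  1.47] 11.85 [0.48 0.05 0.31] 0.0003053361356822349
```

View pics/v3.png

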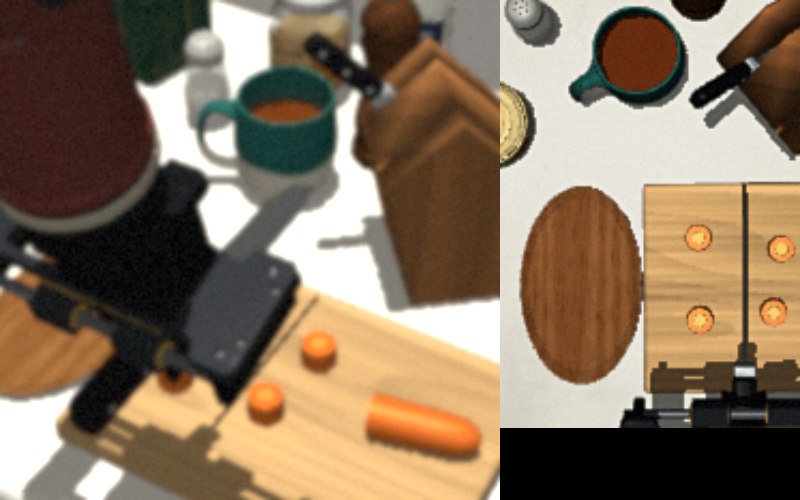

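The top view shows the blade edge-on along x, in the gap between the two rows: tip at about (278,226), collar at about (278,313). The small knife is still in the block. I'll triangulate the tip to check that the knife is level.

Run:
```python
from h import *
np.set_printoptions(precision=1,suppress=True)
t,s=load("top3"),load("scene3")
print("tip",tri(t,(278,226.4),s,(274.8,224.4)))
for P in([638,-45,152],[638,-45,140],[488,-45,152]): print(P,proj(t,P),proj(s,P))
# top: dark line column per row
g=t["pixels"].max(2).astype(int)
for v in range(220,314,8): print(v,270+np.argmin(g[v,270:287]),g[v,270:287].min())
for n,c in(("top",t),("scene",s)):
    for k in blobs(c,(4,120,90),(24,255,255),20):
        (u,v),(w,h),a=cv2.minAreaRect(k)
        if w<60: print(n,onz(c,u,v,34)[:2],round(w),round(h),round(a))
ys=blobs(t,(8,140,50),(16,255,125),2000)
for k in ys: (e,ax,a)=cv2.fitEllipse(k); print("tray?",onz(t,*e,8),ax,a)
```

```text
tip (array([643.2, -28.9, 109.6]), np.float64(26.195239699255122))
[638, -45, 152] [293.3 224.5] [274.  210.5]
[638, -45, 140] [293.1 224.8] [274.  215.9]
[488, -45, 152] [293.6 309.7] [225.3 263.4]
220 277 174
228 271 184
236 284 164
244 274 141
252 278 86
260 285 160
268 280 151
276 286 148
284 276 59
292 278 143
300 273 165
308 276 155
top [ 783.  -110.7] 11 37 56
top [812.2 -82.4] 5 28 56
top [986.3  11.4] 18 18 90
top [1001.3 -347.1] 20 20 90
scene [ 549.  -180.9] 53 26 21
scene [515.1 -81.6] 23 21 56
scene [500.5 -18.4] 14 17 70
scene [574.7 -89.4] 22 22 10
scene [472.   78.2] 52 38 24
scene [529.1 132.9] 8 4 27
scene [802.5  73.4] 7 24 90
scene [1356.3 -198.6] 9 18 90
scene [1247.1  157.9] 8 13 90
scene [1124.2  754.3] 12 47 42
scene [1170.6  811.1] 16 15 6
tray? [544.9 108.1   8. ] (54.874149322509766, 90.4462890625) 0.17488430440425873
```

Run:
```python
from h import *
t,s=load("top3"),load("scene3")
def mk(c,x0,y0,w,h,f):
    a=cv2.resize(c["pixels"][y0:y0+h,x0:x0+w],None,fx=f,fy=f,interpolation=cv2.INTER_CUBIC)
    for P,col in(([638,-45,152],(255,0,0)),([598,-45,152],(255,0,0)),([548,-45,152],(255,0,0)),([598,-45,110],(0,255,0)),([558,-45,110],(0,255,0))):
        u,v=proj(c,P); cv2.circle(a,(int((u-x0+.5)*f),int((v-y0+.5)*f)),3,col,-1)
    return a
a=mk(s,220,195,70,90,5.5); b=mk(t,270,210,60,99,5)
cv2.imwrite("pics/v4.png",np.hstack([a[:495],b[:495]])[:,:,::-1])
```

```text
(no output)
```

View pics/v4.png

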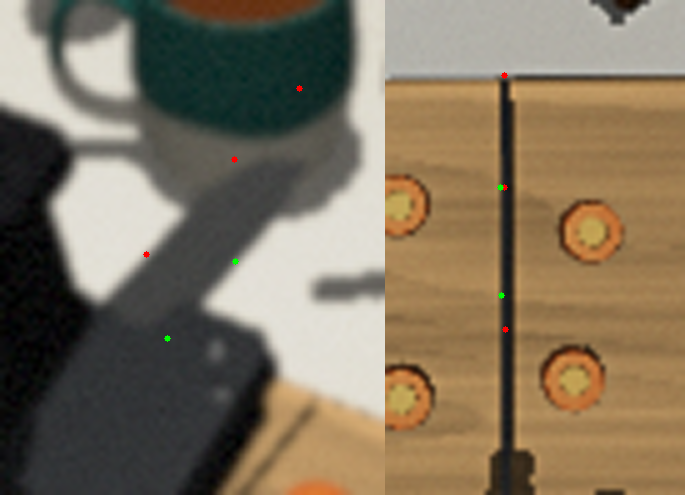

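Overlay: the straight edge falls on the projected level knife at the green mark (235,261), and in the top view the blade lies on the marked line. Only the spine droops near the tip. So the knife is level; now the first row.

```bash
cat > look.py <<'E'
from h import *
from rig import arm, optics, current_t, current_qpos, current_qd, current_tau, current_tcp_pos, current_tool_rot, current_contact_force, current_ft_torque, current_opening, current_finger_force
np.set_printoptions(precision=1,suppress=True)
def at(x,y,z,yaw=0): return tool(klevel(yaw),[x,y,z],PHI,1)
def go(x,y,z,rate=150,yaw=0):
    p,q=at(x,y,z,yaw); arm.move_straight(p,rate=rate,attitude=q)
def look(tag):
    for n in("top","scene"):
        c=optics.read_camera(n); np.save(f"pics/{n}{tag}.npy",c,allow_pickle=True)
        for k in blobs(c,(4,165,120),(14,255,255),12):
            (u,v),(w,h),a=cv2.minAreaRect(k)
            if 400<onz(c,u,v,20)[0]<660: print(n,onz(c,u,v,30 if n=="scene" else 30)[:2],round(w),round(h))
    print("t",current_t(),current_contact_force(),current_opening())
E
python3 - <<'E'
from look import *
print([arm.ik(*at(488,y,z)) is not None for y,z in((-45,54.5),(60,54.5),(60,110),(-118,110),(-118,54.5))])
go(488,-45,54.5,80); print(current_contact_force())
go(488,15,54.5,100); go(488,62,54.5,50); print(current_contact_force())
go(488,40,95,120); go(488,-118,95,150)
look(5)
cv2.imwrite("pics/v5.png",cv2.resize(load("top5")["pixels"][200:350,170:400],None,fx=3,fy=3)[:,:,::-1])
E
```

```text
[True, True, True, True, True]
[-0.3 -0.8 -1.1]
[ 0.2 -0.3 -1.6]
top [516.5  73.5] 9 8
top [520.3 -77.3] 11 11
top [548.6  69.7] 9 8
top [ 552.3 -181.6] 12 35
top [578.8 -85.7] 11 11
scene [ 558.8 -190.4] 32 15
scene [459.3  69.9] 3 11
scene [508.4  96.7] 16 64
t 16.8417 [-0.1  0.1 -1.8] 19.534897091692155
```

View pics/v5.png

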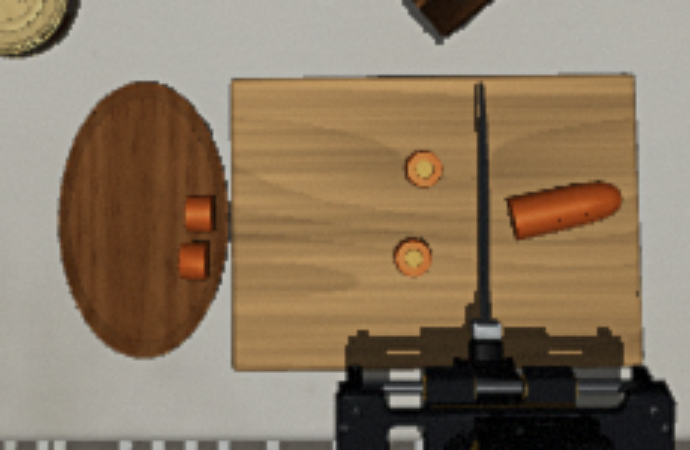

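Both front rounds lie in the tray, at crop (200,214) and (194,260), close to the board. I'll nudge them deeper with the blade to make room, then sweep the second row.

Run:
```python
from look import *
go(488,40,95,200); go(488,45,53.5,100); go(488,92,53.5,60); print(current_contact_force())
go(488,70,95,120); go(488,-118,95,200)
look(6)
cv2.imwrite("pics/v6.png",cv2.resize(load("top6")["pixels"][200:350,170:400],None,fx=3,fy=3)[:,:,::-1])
```

```text
[ 0.2 -0.7 -1.8]
top [518.5 108.9] 11 11
top [520.3 -77.3] 11 11
top [550.6  93. ] 11 11
top [ 552.9 -181.5] 12 36
top [579.8 -85.7] 10 11
scene [ 558.8 -190.4] 33 15
scene [494.1 133.1] 5 13
scene [507.  101.8] 17 66
t 21.0167 [-0.6 -0.1 -2.1] 19.516686481591684
```

View pics/v6.png

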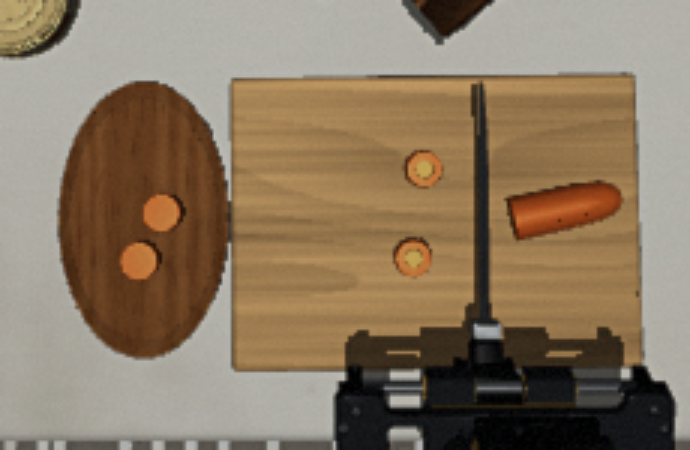

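The two rounds now lie flat in the middle of the tray. Next is the second row.

Run:
```python
from look import *
go(488,-118,54.5,80); go(488,15,54.5,100); go(488,62,54.5,50); print(current_contact_force())
go(488,40,95,120); go(488,-60,110,200)
look(7)
t=load("top7")
for k in blobs(t,(4,165,100),(14,255,255),200):
    r=cv2.minAreaRect(k); b=[onz(t,*p,34)[:2] for p in cv2.boxPoints(r)]; print("carrot",onz(t,*r[0],34),b)
cv2.imwrite("pics/v7.png",cv2.resize(t["pixels"][200:350,170:400],None,fx=3,fy=3)[:,:,::-1])
```

```text
[ 0.1 -0.5 -1.7]
top [517.5 108.9] 12 11
top [526.5  73.6] 9 8
top [550.6  93. ] 11 11
top [ 553.1 -181.5] 11 35
top [572.8  73.9] 9 8
scene [ 557.1 -179.8] 46 15
scene [467.1  98. ] 12 19
scene [503.2  99.3] 9 5
t 25.5417 [-0.5  0.8 -0.3] 19.601882427847773
carrot [ 553.3 -180.9   34. ] [array([ 557.7, -142.6]), array([ 573.9, -213.7]), array([ 548.8, -219.1]), array([ 532.7, -148.2])]
carrot [554.8 133.4  34. ] [array([488.9, 169.2]), array([630.9, 137.6]), array([621.4,  97.2]), array([479.6, 129.2])]
carrot [551.8  82.6  34. ] [array([479.3, 108.3]), array([627.1, 103.3]), array([625.1,  56.6]), array([477.3,  62.2])]
```

View pics/v7.png

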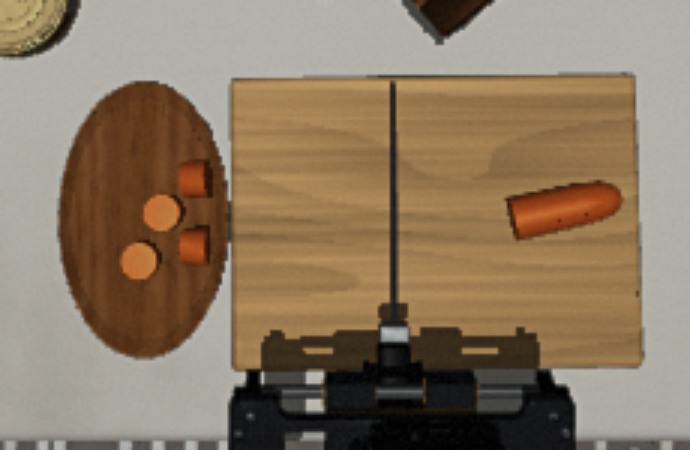

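All four rounds lie within the tray, with the two new ones at crop (195,180) and (195,245). The carrot is unmoved, with its axis turned about 12.8°. Next is the final pose.

Run:
```python
from look import *
yaw=np.radians(12.8); o=np.array([553,-181,0])-klevel(yaw).apply([65,0,0])
p,q=at(o[0],o[1],108,yaw); print(arm.ik(p,q))
go(o[0],o[1],108,100,yaw); arm.pause(0.5)
print(current_tcp_pos()-p,(rot(current_tool_rot()).inv()*rot(q)).magnitude())
look(8)
a=cv2.resize(load("scene8")["pixels"][190:370,150:370],None,fx=1.9,fy=1.9); b=cv2.resize(load("top8")["pixels"][200:371,180:400],None,fx=1.7,fy=2)[:342]
cv2.imwrite("pics/v8.png",np.hstack([a,b])[:,:,::-1])
```

```text
[-0.5 -0.   0.9  2.2 -0.2  0.8  2.4]
[0. 0. 0.] 8.696371991358194e-05
top [517.5 108.9] 12 11
top [526.5  73.6] 9 8
top [550.6  93. ] 11 11
top [ 550.4 -165.7] 11 20
top [ 559.3 -208. ] 10 9
top [572.8  73.9] 9 8
scene [568.1  64.8] 13 18
scene [518.2  81.6] 30 84
t 27.725 [-0.  -0.4 -1.3] 19.249307360297877
```

View pics/v8.png

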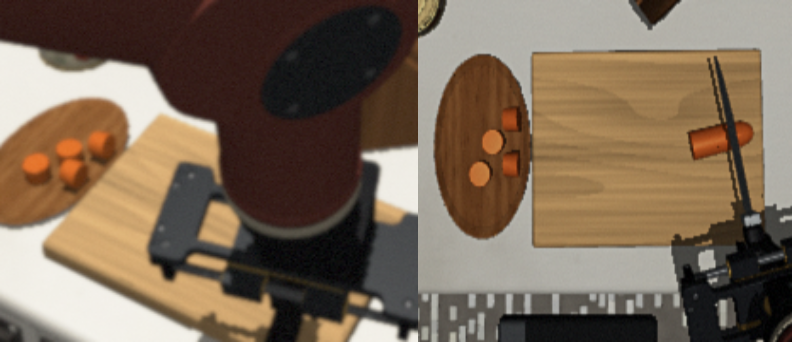

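The top view shows the blade square across the carrot at crop (732,135) and four rounds in the tray, two of them touching its near inner side.

```bash
python3 -c "
from rig import arm, optics, current_t, current_qpos, current_qd, current_tau, current_tcp_pos, current_tool_rot, current_contact_force, current_ft_torque, current_opening, current_finger_force
print(arm.hand_in())"
```

```text
the job is handed in; nothing more can be done
None
```

The job is handed in at about 28 s: all four rounds are on the tray, and the arm is holding the chef's knife level, edge down and crosswise, about 3 cm above the unmoved rest of the carrot; the small knife is still in the block.

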